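Show a fired test tile label up

ROBOT

A 7-joint arm with a two-finger parallel gripper is mounted at the origin on the work surface; the furniture and walls round the work are solid. World frame = base frame: x ahead of the robot, y to its left, z up, the work surface at z = 0. Lengths are in m, angles in degrees, forces in N, time in s.
With the tool pointing down it reaches from about 0.4 to 0.9 m from the base axis. Payload 5.5 kg.
Tool frame: the origin (TCP) lies at the very end of the fingers, on their centre line; the grasp point (between the pads) lies 19 mm behind it; z points along the fingers, y is the line along which they close (so a half turn about z gives the same grasp; the last joint's range is limited). The gripper opens to 85 mm and grips with 20 to 120 N. Pads are 22 mm wide; open, the fingers measure 114 mm over their backs; the gripper's body (76 mm by 85 mm) begins 54 mm behind the grasp point. The pads swing forward as they close: fully open they stand 13 mm farther back than shut.
Start: joints at [79.939, 28.699, -24.465, 88.831, 12.651, 65.22, -12.049], TCP at [0.276, -0.588, 0.231] pointing down, gripper open.
Joint ranges: [-164.97, 164.97], [-17.58, 116.51], [-87.97, 89.64], [11.32, 138.91], [-80.73, 260.73], [10.89, 115.49], [-147.41, 147.41]. Speed limits (degrees/s): [147.25, 147.25, 180, 180, 180, 180, 180].

INTERFACE

Orientations are given as a 3x3 rotation matrix whose columns are the frame's x, y, z axes.
In Python, from rig import * gives the robot as it stands.
- The arm moves only by the tool drive_tool, never from a script. Its argument "increments" is a list of rows, each a list of 2 entries, a list of its own where there are three numbers: the shift along the tool's x, y, z normalised to -1 to 1, where 1 is 500 mm, then the turn, a rotation vector about the tool's x, y, z normalised to -1 to 1, where 1 is 2 pi rad. A call has 1 to 20 rows; each row is the pose to reach, as a shift and turn from the pose commanded when the call began, along the tool's axes at that moment, turning the shorter way round; what a row does not reach only later rows make up. A row lasts 1/8 s, in which the tool goes at most 62.5 mm and 10.7 degrees, less where a joint would pass 70% of its speed; a pose out of reach is approached as far as the arm can. A call with a number of a shift or a turn outside -1 to 1 is refused whole. A call with a gripper value outside its range is refused whole. "fingers" is the opening, from 0 (shut) to 1 (fully open), set as the call begins (left out, the last holds). The fingers move at their own pace and stop on an object; "grip_force" is the grip in N (left out, the last holds). Time passes only in rows, so rows that repeat a pose let the fingers close. It gives the time, the measured TCP pose, the force, the opening and the grip force at its end, in the units of the state.
- sense(): the state, without advancing time (a new reading comes with each control period).
- read_camera(name): name is "scene" or "side" or "wrist"; returns the picture (480x640x3 uint8, blue, green, red); there is no depth.
- get_calibration(name): a dict with "K" (3x3 intrinsics, pixels), "k1" (the pictures are not rectified: a ray, as slopes to the right and down, at radius r is drawn at 1 + k1 r^2 times it, then the intrinsics apply), "R" (3x3) and "t" (3): a world point X has camera coordinates R X + t; the wrist camera has in their place "mount" (4x4, takes a point from camera to tool coordinates, whose origin is the TCP and whose axes are the flange's). Camera axes: x right, y down, z forward; pixel columns grow to the right and rows downward; lengths in m; the calibration is good to about 2 mm. A picture is of the moment at which its call begins: read the wrist's pose just before it. get_calibration takes no time and is no camera call.
- sign_off(): hands the job in; it is judged then, once.
The state is a dict: "clock": time; "joint_positions": joint angles; "joint_velocities": joint speeds; "effort": joint torques, N m; "ee_pos": TCP position; "tool_rot": TCP orientation; "wrist_force": force on the tool from outside, world axes, zero at the start; "torque": the same for the moment, N m; "width": finger opening in m; "grasp_force": force on a finger pad.
Only numpy, scipy, OpenCV 4.12 (cv2) and the standard library are available. Lean on these libraries where they do the work, as an engineer would, in place of code of your own. Each camera call takes 0.05 s, during which the arm holds its last target. There are 200 camera calls.

TASK

Two green test tiles stand foot down in the grooved wooden carrier under its brass keeper bar, their labels hidden in the groove. Swing the bar well aside, gently lift out the tile nearer the robot and find its label side from the notch in its top edge (foot down, notch at top right: the label faces you). Finish still holding that tile by its glazed part, well clear of the table, roughly level with the label facing up and your fingers off the bare foot; leave the other tile and everything else as they stand.

Things in the scene. Friction and masses are not known exactly. Their poses are not given: they have to be found in the camera images.
- carrier: fixed wooden strip 268 (x) x 56 (y) x 34 mm, x pointing ahead within 0.35 rad. Origin: centre of its underside. Groove along x at y = 0, 9.5 wide, 19 deep (floor at z = 15 mm). Tiles stand in it at x = -38 mm (near) and +70 mm (far), labels facing +y or -y. Posts 18 x 26 mm, 108 mm tall at x = -117 (the bar rests on it) and +117 mm (the bar's pivot).
- tile_a: one of two alike test tiles that swap places between starts: 46 wide (y) x 7 thick (x) x 90 mm tall (z), 60 g, green glaze, bare cream foot (lowest 30 mm). Starts upright in the groove. Origin: centre of the foot's underside; z from foot to top. Label on the +x face only; top corner on the +y side notched, 10 wide x 13 tall. Can be pinched by its two side edges, 46 mm apart, below the notch.
- tile_b: the other test tile, same form, size, notch, label face and axes as tile_a; in the groove its label faces the other way than tile_a's
- tile_a_label (a point): centre of tile_a's label: a white patch with dark strokes, 38 wide, 2 to 16 mm above the foot's underside, hidden in the groove at first. The point's x axis points straight out of the label face, z from foot to top (the tile's own axes)
- tile_b_label (a point): the same point on tile_b
- keeper (a joint): angle of the brass keeper bar about the upright pivot on the far post: 0 (up to 0.12 at the start) = along the carrier, 5 mm above the tiles; grows to 1.75 rad as its near end swings to the robot's right (carrier -y). Stays where left; about 0.3 N at the knob moves it. Well aside = over 0.7 rad. Bar 12 wide, 6 thick, underside 110 mm above the table
- keeper_knob (a point): middle of the dark wooden knob standing on the near end of the bar: 17 mm across, 24 mm tall, this point about 135 mm above the table and 235 mm from the pivot; free on all sides
- celadon_beaker: bystander: celadon beaker with iron spots, 90 across, 86 mm tall; leave it alone. Origin: centre of its underside, z up.
- water_jar: bystander: glass jar of pink rinse water, 72 across, 105 mm tall; leave it alone. Origin: centre of its underside, z up.
- red_rib: bystander: flat red rubber rib, 42x100x6 mm; leave it alone. Origin: centre of its underside, z up.
- wooden_rib: bystander: flat wooden rib, 42x100x8 mm; leave it alone. Origin: centre of its underside, z up.
- bisque_tumbler: bystander: unglazed tumbler, 76 across, 82 mm tall; leave it alone. Origin: centre of its underside, z up.
- teal_chip: bystander: small glazed chip lying flat, 62x38x7 mm; leave it alone. Origin: centre of its underside, z up.
Not all that is in view belongs to the job. What is shaped like the tile_a but purple is not meant. Leave any purple look-alike of the tile_b alone.

How it is judged:
By the outcome, as a careful person would: the job done as asked, in the order asked, and still so for the second after the job is handed in, while the arm keeps its last pose, push and grip.
It also fails if it takes over 51 s, if anything falls off the work surface, if the arm or the gripper's body presses on something with over 40 N, if the wrist force passes 120 N, or if a joint passes its speed limit or range.

## Working session

There is one attempt and no reset: what is moved stays moved. The work goes in short steps, Python scripts to look and compute and a tool call to move; the robot and the scene stay as the last step left them, time stands still between calls to the robot, and variables do not carry over. Pictures are saved under pics/ and viewed, at most 10 in all, crops included, and the job is handed in when it is done.

Besides the shell and the picture viewer there is one more tool, called after ">>>" as name(argument=value, ...) on one line, values as JSON. drive_tool: Moves the arm, as the interface text tells. Scaled input: -1 to 1 covers 500 mm each way for a shift and 2 pi rad each way for a turn. Its arguments: {"type":"object","properties":{"increments":{"type":"array","items":{"type":"array"}},"fingers":{"type":"number"},"grip_force":{"type":"number"}},"required":["increments"]}

```bash
ls; mkdir -p pics; python3 - <<'E'
from rig import *
import cv2
for n in("scene","side"):
    cv2.imwrite(f"pics/{n}0.png",read_camera(n))
    c=get_calibration(n);print(n,c)
print(get_calibration("wrist"));s=sense();print(s)
E
```

```text
pics
scene {'K': array([[572.44257882,   0.        , 317.5384457 ],
       [  0.        , 572.44257882, 229.13635949],
       [  0.        ,   0.        ,   1.        ]]), 'k1': -0.16176029177522447, 'R': array([[ 0.71612921, -0.69790669,  0.00923077],
       [-0.47626493, -0.49828271, -0.7244902 ],
       [ 0.51022609,  0.51443231, -0.68922328]]), 't': array([-0.39006005,  0.35869771,  1.4380831 ])}
side {'K': array([[466.51610683,   0.        , 314.00083381],
       [  0.        , 466.51610683, 235.18505819],
       [  0.        ,   0.        ,   1.        ]]), 'k1': -0.03515539209290553, 'R': array([[ 0.99494787, -0.09807385, -0.02145359],
       [-0.07064463, -0.53211907, -0.84371715],
       [ 0.07133072,  0.84097016, -0.53635913]]), 't': array([-0.52864525,  0.1445457 ,  1.26722495])}
{'K': array([[378.60253764,   0.        , 318.69095076],
       [  0.        , 378.60253764, 238.99368317],
       [  0.        ,   0.        ,   1.        ]]), 'k1': -0.03224448461935545, 'mount': array([[ 7.86294489e-04, -9.63198467e-01, -2.68790056e-01,
         6.71837941e-02],
       [ 9.9999
[... 384 characters left out ...]
38]), 'joint_velocities': array([ 0.06499156, -0.13088532, -0.00993761, -0.04957244,  0.03581227,
        0.07394908,  0.06266898]), 'effort': array([-1.06126114e-02, -5.70816815e+01, -5.83848640e+00, -2.81747264e+01,
        1.04731409e-02,  5.71227050e-03,  4.89518663e-05]), 'ee_pos': array([ 0.2758097 , -0.58788276,  0.23034797]), 'tool_rot': array([[ 9.05257596e-01,  4.24862517e-01, -7.26379424e-04],
       [ 4.24863136e-01, -9.05256121e-01,  1.63456111e-03],
       [ 3.69043272e-05, -1.78831070e-03, -9.99998400e-01]]), 'wrist_force': array([ 0.08194562,  0.10008487, -1.15488674]), 'torque': array([-0.01598335,  0.07368989,  0.00944041]), 'grasp_force': 0.0, 'width': 0.08528384803073717}
```

View pics/scene0.png

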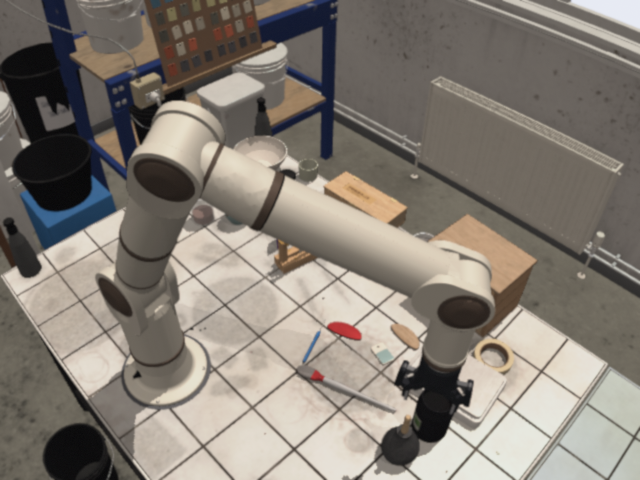

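View pics/side0.png

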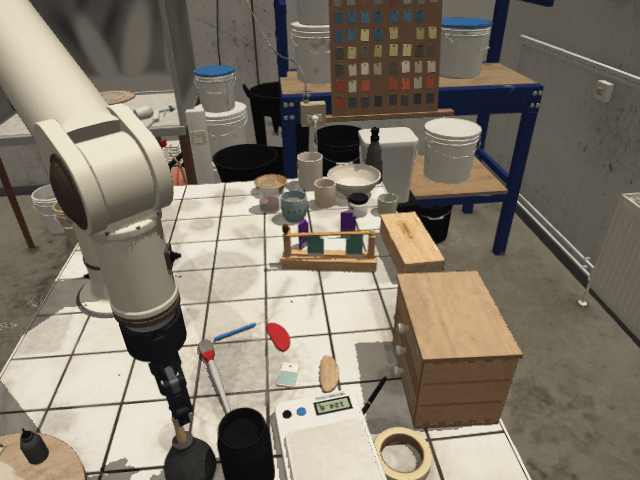

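The side view shows the carrier at about (283–378, 225–270), with two green tiles in it and purple look-alikes behind. The arm blocks it in the scene view. I'll enlarge the side view.

```bash
cat > h.py <<'E'
from rig import *
import cv2, numpy as np
def ray(n,uv,s=None):
    c=get_calibration(n);p=cv2.undistortPoints(np.array([[uv]],float),c["K"],np.array([c["k1"],0,0,0.]))[0,0]
    d=np.array([*p,1.])
    if n=="wrist":
        s=s or sense();M=c["mount"];R=np.array(s["tool_rot"])
        return R@M[:3,3]+s["ee_pos"],R@M[:3,:3]@d
    return -c["R"].T@c["t"],c["R"].T@d
def onz(n,uv,z,s=None):
    o,d=ray(n,uv,s);return (o+d*(z-o[2])/d[2]).round(4)
def proj(n,X,s=None):
    c=get_calibration(n);X=np.atleast_2d(X).astype(float)
    if n=="wrist":
        s=s or sense();M=c["mount"];R=np.array(s["tool_rot"]);P=((X-s["ee_pos"])@R-M[:3,3])@M[:3,:3]
    else: P=X@c["R"].T+c["t"]
    return cv2.projectPoints(P,np.zeros(3),np.zeros(3),c["K"],np.array([c["k1"],0,0,0.]))[0][:,0]
def crop(img,x0,y0,x1,y1,f,name):
    cv2.imwrite("pics/"+name,cv2.resize(img[y0:y1,x0:x1],None,fx=f,fy=f,interpolation=cv2.INTER_CUBIC))
E
python3 - <<'E'
from h import *
crop(cv2.imread("pics/side0.png"),240,160,440,300,4,"c1.png")
E
```

```text
(no output)
```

View pics/c1.png

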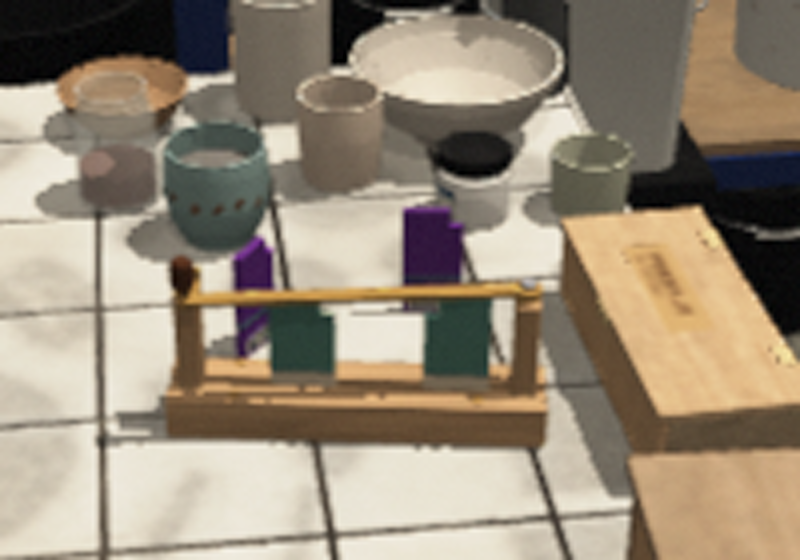

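The enlarged view shows the near green tile at crop (272–335, 305–375). Its notch is at the top right as seen from the carrier's −y side, so its label faces −y, towards the camera. The knob is at crop (182,275) and the carrier's front bottom corners are at (166,437) and (545,445).

```bash
cat >> h.py <<'E'
def cr(u,v): return (240+u/4-.375,160+v/4-.375)
E
python3 - <<'E'
from h import *
a=onz("side",cr(167,436),0);b=onz("side",cr(545,445),0)
d=(b-a);print(a,b,np.linalg.norm(d),np.arctan2(d[1],d[0]))
ex=d/np.linalg.norm(d);ey=np.array([-ex[1],ex[0],0]);o=(a+b)/2+28*ey*1e-3
print("o",o)
k=onz("side",cr(182,275),.135);print("knob",k,(k-o)@ex,(k-o)@ey)
def loc(x,y,z):return o+ex*x+ey*y+np.array([0,0,z])
for p in[(-.117,-.013,.108),(.117,-.013,.108),(-.061,-.0035,.09),(-.015,-.0035,.09),(.047,-.0035,.09)]:
    q=proj("side",loc(*p))[0];print(p,(q-[240,160])*4)
for n,u,v,z in[("beaker",215,235,0),("jar",118,200,0),("purple1",250,350,0),("purpletop1",240,250,.09),("purple2",430,305,0),("ptop2",430,212,.09)]:
    q=onz("side",cr(u,v),z);print(n,q,(q-o)@ex,(q-o)@ey)
E
```

```text
[0.4414 0.0342 0.    ] [ 0.7049 -0.0103  0.    ] 0.26723117333125634 -0.16730185772291065
o [0.57781263 0.03955905 0.        ]
knob [0.4593 0.031  0.135 ] -0.11543264064391996 -0.028174567957092996
(-0.117, -0.013, 0.108) [183.0644147  295.36755762]
(0.117, -0.013, 0.108) [525.83738146 301.8403496 ]
(-0.061, -0.0035, 0.09) [266.24967479 311.49656026]
(-0.015, -0.0035, 0.09) [332.46391925 312.78276157]
(0.047, -0.0035, 0.09) [422.21228936 314.52450668]
beaker [0.4926 0.3122 0.    ] -0.1294237104483599 0.25464442002944104
jar [0.4125 0.3837 0.    ] -0.22031168469638215 0.311807661164727
purple1 [0.5085 0.1359 0.    ] -0.08438779697324465 0.08345368868728593
purpletop1 [0.5041 0.134  0.09  ] -0.0884099699353325 0.08084751818959222
purple2 [0.6538 0.1808 0.    ] 0.05140661483745103 0.15192249706735944
ptop2 [0.6507 0.1706 0.09  ] 0.050048427484248335 0.1413486932525726
```

```bash
cat >> h.py <<'E'
from scipy.spatial.transform import Rotation as Ro
yaw=-.1673;o=np.array([.5778,.0396,0]);ex=np.array([np.cos(yaw),np.sin(yaw),0]);ey=np.array([-ex[1],ex[0],0])
def loc(x,y,z):return o+ex*x+ey*y+np.array([0,0,z])
def knobT(a,off,z,r=.235): # tool point 'off' behind knob
    return loc(.117-r*np.cos(a)-off*np.sin(a), -r*np.sin(a)+off*np.cos(a), z)
def inc(p,R=None,s=None):
    s=s or sense();T=np.array(s["tool_rot"])
    v=T.T@(np.array(p)-s["ee_pos"])/.5
    w=np.zeros(3) if R is None else Ro.from_matrix(T.T@R).as_rotvec()/(2*np.pi)
    return v.round(4).tolist(),w.round(4).tolist()
E
python3 - <<'E'
from h import *
p=knobT(.12,.05,.235);print(p,inc(p))
E
```

```text
[0.46079339 0.08117252 0.235     ] ([0.9034, -1.0542, -0.0074], [0.0, 0.0, 0.0])
```

>>> drive_tool(increments=[[[0.45, -0.525, 0], [0, 0, 0]], [[0.45, -0.525, 0], [0, 0, 0]], [[0.45, -0.525, 0], [0, 0, 0]], [[0.45, -0.525, 0], [0, 0, 0]], [[0.6, -0.7, 0], [0, 0, 0]], [[0.85, -0.99, 0], [0, 0, 0]], [[0.85, -0.99, 0], [0, 0, 0]], [[0.85, -0.99, 0], [0, 0, 0]], [[0.85, -0.99, 0], [0, 0, 0]], [[0.85, -0.99, 0], [0, 0, 0]], [[0.85, -0.99, 0], [0, 0, 0]], [[0.85, -0.99, 0], [0, 0, 0]], [[0.85, -0.99, 0], [0, 0, 0]], [[0.85, -0.99, 0], [0, 0, 0]]], fingers=0, grip_force=40)

```text
clock: 1.85
ee_pos: [0.4503, 0.0387, 0.2311]
tool_rot: [[0.906, 0.423, -0.001], [0.423, -0.906, -0.001], [-0.001, 0.0, -1.0]]
wrist_force: [0.0, 0.4, -0.8]
width: -0.0001
grasp_force: 0.0
```

```bash
python3 - <<'E'
from h import *
s=sense();im=read_camera("wrist");cv2.imwrite("pics/w1.png",im)
print(s["clock"],s["ee_pos"],s["joint_positions"].round(1))
print("pred knob",proj("wrist",knobT(.12,0,.135),s),"pivot",proj("wrist",loc(.117,0,.113),s),"tile top",proj("wrist",[loc(-.061,0,.105),loc(-.015,0,.105)],s))
E
```

```text
1.85 [0.45027537 0.03866439 0.23106853] [ 37.4  11.1 -50.3 115.4  10.1  57.9 -82.8]
pred knob [[332.25703101 233.38670467]] pivot [[ 520.95976472 -119.93569023]] tile top [[343.61091525 135.63522937]
 [383.96794487  76.86688298]]
```

View pics/w1.png

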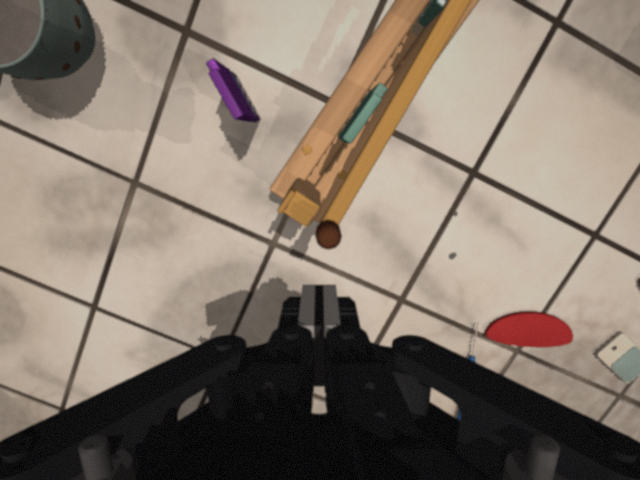

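The wrist view puts the knob at (329,233), with the near tile's top from (345,138) to (383,88). Both match the predictions from my carrier pose. Next I'll plan the descent and the arc.

```bash
python3 - <<'E'
from h import *
for a,f,z in[(.12,.05,.231),(.12,.05,.127)]+[(a,.022,.127) for a in (.12,.2,.3,.4,.5,.6,.7,.8,.9,1.0,1.1,1.15)]+[(1.15,.06,.127),(1.15,.06,.24)]:
    print(a,inc(knobT(a,f,z))[0])
E
```

```text
0.12 [0.0548, -0.0681, 0.0002]
0.12 [0.0549, -0.0681, 0.2082]
0.12 [0.0289, -0.0186, 0.2083]
0.2 [0.0095, 0.0139, 0.2083]
0.3 [-0.0108, 0.0564, 0.2083]
0.4 [-0.0269, 0.1008, 0.2084]
0.5 [-0.0384, 0.1466, 0.2084]
0.6 [-0.0453, 0.1932, 0.2084]
0.7 [-0.0475, 0.2404, 0.2084]
0.8 [-0.045, 0.2875, 0.2084]
0.9 [-0.0378, 0.3341, 0.2085]
1.0 [-0.026, 0.3798, 0.2085]
1.1 [-0.0097, 0.4241, 0.2085]
1.15 [0.0001, 0.4456, 0.2085]
1.15 [-0.0394, 0.3806, 0.2085]
1.15 [-0.0395, 0.3807, -0.0175]
```

>>> drive_tool(increments=[[[0.055, -0.068, 0], [0, 0, 0]], [[0.055, -0.068, 0.1], [0, 0, 0]], [[0.055, -0.068, 0.208], [0, 0, 0]], [[0.055, -0.068, 0.208], [0, 0, 0]], [[0.03, -0.02, 0.208], [0, 0, 0]], [[0.01, 0.014, 0.208], [0, 0, 0]], [[-0.011, 0.056, 0.208], [0, 0, 0]], [[-0.027, 0.1, 0.208], [0, 0, 0]], [[-0.038, 0.147, 0.208], [0, 0, 0]], [[-0.045, 0.193, 0.208], [0, 0, 0]], [[-0.047, 0.24, 0.208], [0, 0, 0]], [[-0.045, 0.287, 0.208], [0, 0, 0]], [[-0.038, 0.334, 0.208], [0, 0, 0]], [[-0.026, 0.38, 0.208], [0, 0, 0]], [[-0.01, 0.424, 0.208], [0, 0, 0]], [[0, 0.445, 0.208], [0, 0, 0]], [[0, 0.445, 0.208], [0, 0, 0]], [[-0.03, 0.39, 0.208], [0, 0, 0]], [[-0.04, 0.38, 0.05], [0, 0, 0]], [[-0.04, 0.38, 0], [0, 0, 0]]])

```text
clock: 4.4
ee_pos: [0.5124, -0.1387, 0.2333]
tool_rot: [[0.904, 0.427, -0.0], [0.427, -0.904, -0.0], [-0.0, 0.0, -1.0]]
wrist_force: [0.5, -1.1, 0.5]
width: -0.0
grasp_force: 0.0
```

```bash
python3 - <<'E'
from h import *
# goal: above near tile, tool y along carrier x; both signs
s=sense();print(s["joint_positions"].round(1),s["ee_pos"])
z=np.array([0,0,-1.])
for sg in(1,-1):
    y=sg*ex;R=np.c_[np.cross(y,z),y,z]
    print(sg,inc(loc(-.038,0,.20),R,s),(Ro.from_matrix(np.array(s["tool_rot"]).T@R).as_rotvec(degrees=True)))
E
```

```text
[ 50.5  20.4 -46.6 105.3  16.8  61.4 -67.3] [ 0.5124414  -0.13866103  0.23327498]
1 ([0.2081, -0.31, 0.0664], [0.0, 0.0, -0.1532]) [ 5.27567315e-03  1.71384410e-02 -5.51340615e+01]
-1 ([0.2081, -0.31, 0.0664], [0.0001, -0.0, 0.3468]) [ 2.02633613e-02 -6.23760765e-03  1.24865937e+02]
```

Nothing jammed on the push. To plan the final tilt I need the wrist kinematics, so I'll fit a simple FK to the logged poses and check the keeper with the wrist camera.

```bash
cat > fk.py <<'E'
import numpy as np
from itertools import product
from scipy.spatial.transform import Rotation as Ro
D=[([79.94076272,28.74937023,-24.45254405,88.88578652,12.65164281,65.22058211,-12.04839938],[0.2758097,-0.58788276,0.23034797],25.14),
([37.4,11.1,-50.3,115.4,10.1,57.9,-82.8],[.45027,.03866,.23107],25.03),
([50.5,20.4,-46.6,105.3,16.8,61.4,-67.3],[.51244,-.13866,.23327],25.27)]
def chain(q,sg):
    R=[Ro.identity()];
    for i,(a,s) in enumerate(zip(q,sg)): R.append(R[-1]*Ro.from_euler("zyzyzyz"[i],s*a,degrees=True))
    return R
if __name__=="__main__":
    res=[]
    for t in product((1,-1),repeat=7):
        Rs=[chain(q,t) for q,_,_ in D]
        zc=np.mean([abs(R[-1].as_matrix()[2,2]+1) for R in Rs])
        # constant tool offset: T = R7 * Rz(c)
        want=[Ro.from_matrix([[np.cos(w),np.sin(w),0],[np.sin(w),-np.cos(w),0],[0,0,-1]]) for w in np.radians([d[2] for d in D])]
        off=[(R[-1].inv()*w).as_euler("zyx",degrees=True)[0] for R,w in zip(Rs,want)]
        off=np.unwrap(np.radians(off))*57.3
        res.append((zc*1000+np.ptp(off),zc,np.round(off,1),t))
    for r in sorted(res,key=lambda r:r[0])[:6]:print(r)
    for t in[sorted(res,key=lambda r:r[0])[0][3]]:
        A=[];b=[]
        for q,p,_ in D:
            R=chain(q,t);z=[r.apply([0,0,1]) for r in R];x=[r.apply([1,0,0]) for r in R]
            # d1 z0 ; L1 z3 ; a x3 ; L2 z5 ; aw x5 ; Lt z7 ; base?
            A.append(np.c_[z[0],z[2],z[4],z[7],x[3],x[5],x[6]]);b.append(p)
        for c in([0,1,2,3],[0,1,2,3,4,5],list(range(7))):
            s=np.linalg.lstsq(np.vstack(A)[:,c],np.hstack(b),rcond=None);print(c,s[0].round(4),s[1],s[2])
            print((np.vstack(A)[:,c]@s[0]-np.hstack(b)).round(4))
E
python3 fk.py; python3 - <<'E'
from h import *
s=sense();im=read_camera("wrist");cv2.imwrite("pics/w2.png",im)
crop(read_camera("side"),240,160,440,300,4,"c2.png")
for a in(1,1.1,1.2):print(proj("side",knobT(a,0,.135)))
E
```

```text
(np.float64(0.11099344622759144), np.float64(7.243301717307915e-07), array([90. , 90. , 89.9]), (-1, 1, -1, 1, -1, 1, -1))
(np.float64(0.11099344622759144), np.float64(7.243301717307915e-07), array([90. , 90. , 89.9]), (-1, -1, -1, -1, -1, -1, -1))
(np.float64(0.4220713989398446), np.float64(7.243301717307915e-07), array([-140.3, -140. , -140.4]), (1, 1, 1, 1, 1, 1, 1))
(np.float64(0.4220713989398446), np.float64(7.243301717307915e-07), array([-140.3, -140. , -140.4]), (1, -1, 1, -1, 1, -1, 1))
(np.float64(56.1549283125206), np.float64(7.243301717307915e-07), array([ 35.7, -20.4, -16. ]), (-1, 1, 1, 1, 1, 1, -1))
(np.float64(56.15492831252062), np.float64(7.243301717307915e-07), array([ 35.7, -20.4, -16. ]), (-1, -1, 1, -1, 1, -1, -1))
[0, 1, 2, 3] [3.3078 0.5799 0.4388 3.4072] [0.00032199] 4
[ 0.0111  0.0017 -0.006  -0.0096  0.005   0.0051  0.0026 -0.0028  0.0009]
[0, 1, 2, 3, 4, 5] [ 0.8062  0.6057  0.3594  1.1483 -0.0333 -0.1959] [9.938548e-05] 6
[ 0.0029  0.0013 -0.0003 -0.0015  0.0069 -0.0001 -0.0011 -0.0062  0.0004]
[0, 1, 2, 3, 4, 5, 6] [-0.0951  0.6012  0.421   0.2157 -0.0091 -0.2057  0.0814] [9.76170208e-05] 7
[ 0.0035  0.0016 -0.0004 -0.001   0.0062 -0.0005 -0.0015 -0.0063  0.0009]
[[320.70818218 266.73125922]]
[[329.10916001 269.89591722]]
[[338.16609381 272.59127571]]
```

View pics/c2.png

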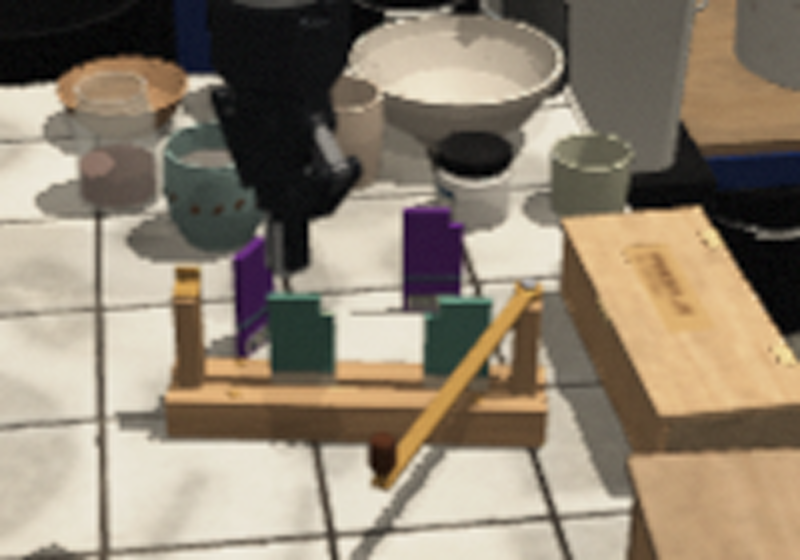

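The keeper now sits at about 1.15 rad, with the knob at crop (383,455). The near tile's notch is at the top right seen from −y, which confirms its label faces −y. Next I move above the near tile with the tool y axis along the carrier and the fingers open.

>>> drive_tool(increments=[[[0.05, -0.08, 0], [0, 0, -0.03]], [[0.1, -0.16, 0], [0, 0, -0.06]], [[0.16, -0.24, 0], [0, 0, -0.09]], [[0.2081, -0.31, 0.03], [0, 0, -0.12]], [[0.2081, -0.31, 0.0664], [0, 0, -0.1532]], [[0.2081, -0.31, 0.0664], [0, 0, -0.1532]], [[0.2081, -0.31, 0.0664], [0, 0, -0.1532]], [[0.2081, -0.31, 0.0664], [0, 0, -0.1532]], [[0.2081, -0.31, 0.0664], [0, 0, -0.1532]]], fingers=1)

```text
clock: 5.62
ee_pos: [0.5419, 0.0437, 0.1987]
tool_rot: [[0.171, 0.985, 0.001], [0.985, -0.171, -0.001], [-0.0, 0.001, -1.0]]
wrist_force: [-0.7, -0.1, 0.4]
width: 0.0854
grasp_force: 0.0
```

```bash
python3 - <<'E'
from h import *
s=sense();im=read_camera("wrist");cv2.imwrite("pics/w3.png",im)
print(s["clock"],s["ee_pos"],s["joint_positions"].round(1),s["width"])
y=ex;z=np.array([0,0,-1.]);R=np.c_[np.cross(y,z),y,z]
print(inc(loc(-.038,0,.05),R,s))
print("top corners y+-3.5",proj("wrist",[loc(-.061,.0035,.105),loc(-.061,-.0035,.105),loc(-.025,.0035,.105),loc(-.025,-.0035,.105),loc(-.015,-.0035,.092)],s))
E
```

```text
5.625 [0.54188211 0.04374095 0.19869165] [ 37.6  29.2 -58.4 105.4  28.3  61.4 -41.5] 0.08541766067301036
([0.0039, -0.0041, 0.2974], [0.0002, 0.0001, -0.0007])
top corners y+-3.5 [[279.83601304 231.81600537]
 [280.16918635 242.23834126]
 [335.63010236 231.6197855 ]
 [335.53676204 242.04651611]
 [349.33784235 236.72445989]]
```

View pics/w3.png

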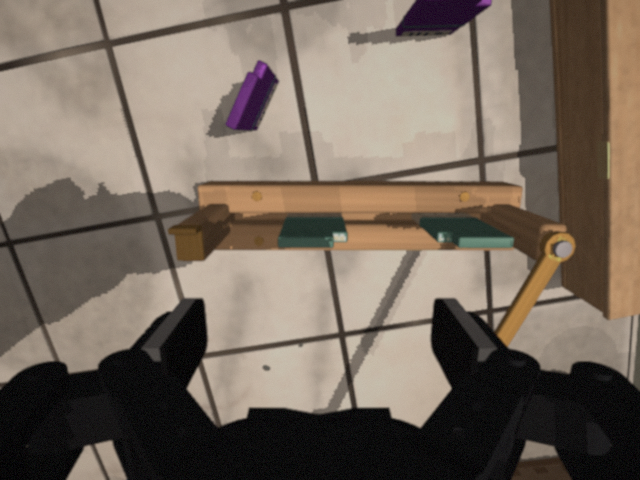

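The tile's top edge lies at columns 279–333, rows 236–247. That's about 4 rows below the prediction, so the tile is about 2.5 mm towards −y. I'll correct for that, descend and close.

>>> drive_tool(increments=[[[-0.001, -0.004, 0.1], [0, 0, -0.0007]], [[-0.001, -0.004, 0.17], [0, 0, -0.0007]], [[-0.001, -0.004, 0.22], [0, 0, -0.0007]], [[-0.001, -0.004, 0.26], [0, 0, -0.0007]], [[-0.001, -0.004, 0.294], [0, 0, -0.0007]], [[-0.001, -0.004, 0.294], [0, 0, -0.0007]], [[-0.001, -0.004, 0.294], [0, 0, -0.0007]]])

```text
clock: 6.55
ee_pos: [0.5429, 0.0437, 0.0519]
tool_rot: [[0.166, 0.986, 0.006], [0.986, -0.166, 0.0], [0.001, 0.005, -1.0]]
wrist_force: [6.6, -1.0, -3.2]
width: 0.0853
grasp_force: 0.0
```

>>> drive_tool(increments=[[[0, 0, 0], [0, 0, 0]], [[0, 0, 0], [0, 0, 0]], [[0, 0, 0], [0, 0, 0]], [[0, 0, 0], [0, 0, 0]], [[0, 0, 0], [0, 0, 0]], [[0, 0, 0], [0, 0, 0]], [[0, 0, 0], [0, 0, 0]], [[0, 0, 0], [0, 0, 0]]], fingers=0, grip_force=35)

```text
clock: 7.55
ee_pos: [0.5392, 0.0442, 0.0512]
tool_rot: [[0.164, 0.986, -0.0], [0.986, -0.164, -0.0], [-0.0, -0.0, -1.0]]
wrist_force: [-3.2, -0.1, 4.4]
width: 0.0455
grasp_force: 35.7
```

Grasped: width 45.5 mm, 36 N. Now a gentle lift.

>>> drive_tool(increments=[[[0, 0, -0.005], [0, 0, 0]], [[0, 0, -0.012], [0, 0, 0]], [[0, 0, -0.02], [0, 0, 0]], [[0, 0, -0.03], [0, 0, 0]], [[0, 0, -0.042], [0, 0, 0]], [[0, 0, -0.056], [0, 0, 0]], [[0, 0, -0.075], [0, 0, 0]], [[0, 0, -0.1], [0, 0, 0]], [[0, 0, -0.13], [0, 0, 0]], [[0, 0, -0.17], [0, 0, 0]], [[0, 0, -0.22], [0, 0, 0]], [[0, 0, -0.27], [0, 0, 0]], [[0, 0, -0.33], [0, 0, 0]], [[0, 0, -0.39], [0, 0, 0]], [[0, 0, -0.45], [0, 0, 0]], [[0, 0, -0.5], [0, 0, 0]], [[0, 0, -0.53], [0, 0, 0]], [[0, 0, -0.55], [0, 0, 0]], [[0, 0, -0.55], [0, 0, 0]]])

```text
clock: 9.93
ee_pos: [0.5396, 0.0442, 0.3264]
tool_rot: [[0.164, 0.986, 0.001], [0.986, -0.164, -0.0], [-0.0, 0.001, -1.0]]
wrist_force: [-0.0, 0.1, -1.5]
width: 0.0457
grasp_force: 35.8
```

```bash
python3 - <<'E'
from h import *
s=sense();print(s["joint_positions"].round(1),s["ee_pos"],s["width"])
R=np.array(s["tool_rot"])
Rf=Ro.from_rotvec(-np.pi/2*ex).as_matrix()@R
print(inc([.58,-.08,.36],Rf,s),Rf.round(2))
E
```

```text
[ 43.2  21.6 -64.3  96.9  20.2  74.3 -34.7] [0.53958004 0.0441699  0.32641232] 0.045729103151773934
([-0.2317, 0.1206, -0.0671], [0.0006, -0.25, -0.0001]) [[-0.    0.99 -0.17]
 [ 0.   -0.17 -0.99]
 [-1.   -0.    0.  ]]
```

>>> drive_tool(increments=[[[-0.02, 0.01, -0.02], [0, -0.012, 0]], [[-0.05, 0.02, -0.04], [0, -0.03, 0]], [[-0.08, 0.04, -0.06], [0, -0.05, 0]], [[-0.1, 0.05, -0.067], [0, -0.07, 0]], [[-0.13, 0.06, -0.067], [0, -0.09, 0]], [[-0.15, 0.08, -0.067], [0, -0.11, 0]], [[-0.17, 0.09, -0.067], [0, -0.13, 0]], [[-0.19, 0.1, -0.067], [0, -0.15, 0]], [[-0.21, 0.11, -0.067], [0, -0.17, 0]], [[-0.23, 0.12, -0.067], [0, -0.19, 0]], [[-0.23, 0.12, -0.067], [0, -0.21, 0]], [[-0.23, 0.12, -0.067], [0, -0.23, 0]], [[-0.23, 0.12, -0.067], [0, -0.25, 0]], [[-0.23, 0.12, -0.067], [0, -0.25, 0]], [[-0.23, 0.12, -0.067], [0, -0.25, 0]], [[-0.23, 0.12, -0.067], [0, -0.25, 0]], [[-0.23, 0.12, -0.067], [0, -0.25, 0]], [[-0.23, 0.12, -0.067], [0, -0.25, 0]]])

```text
clock: 12.18
ee_pos: [0.5797, -0.0798, 0.3601]
tool_rot: [[0.001, 0.986, -0.165], [0.001, -0.165, -0.986], [-1.0, 0.001, -0.001]]
wrist_force: [-0.1, 0.0, -1.0]
width: 0.0456
grasp_force: 35.9
```

```bash
python3 - <<'E'
from h import *
s=sense();print(s["joint_positions"].round(1),s["ee_pos"],s["width"])
a=read_camera("side");b=read_camera("scene")
u,v=proj("side",s["ee_pos"])[0].astype(int);p,q=proj("scene",s["ee_pos"])[0].astype(int);print(u,v,p,q)
A=cv2.resize(a[max(v-75,0):v+75,u-80:u+80],(400,375),interpolation=2)
B=cv2.resize(b[max(q-75,0):q+75,p-80:p+80],(400,375),interpolation=2)
cv2.imwrite("pics/f1.png",np.hstack([A,B]))
E
```

```text
[-23.8  46.2  -2.5  89.3  64.4 114.8 -51.8] [ 0.57974626 -0.0797918   0.36014112] 0.045605494381342246
335 165 350 174
```

View pics/f1.png

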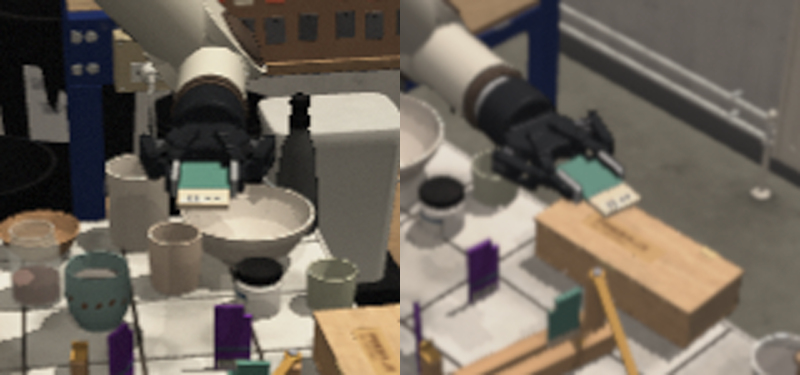

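Both views show the tile level in the gripper with the white label and its dark strokes facing up. The fingers are on the glaze only, and the far tile and purple look-alikes are where they were. Handing in.

```bash
python3 -c "
from rig import *
print(sign_off())"
```

```text
the job is handed in; nothing more can be done
None
```

I swung the keeper bar aside to about 1.15 rad, lifted out the near tile and handed the job in. It is held level by its glazed edges with the label facing up, about 0.36 m above the table. I don't have the verdict, since sign-off returned no result.

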